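Turn the square tin on the corner post and seat it in the bay

ROBOT

A 6-joint arm with a two-finger parallel gripper is mounted at the origin on the work surface. World frame = base frame: x ahead of the robot, y to its left, z up, the work surface at z = 0. Lengths are in m, angles in rad, forces in N, time in s.
With the tool pointing down it reaches from about 0.375 to 0.975 m from the base axis. Payload 3.8 kg.
Tool frame: the origin (TCP) lies midway between the tips of the shut fingers; the grasp point (between the pads) lies 19 mm behind it (manip.grip_point_offset is the z of the grasp point in the tool frame, in m); z points along the fingers, y is the direction in which the jaws open and shut (so a half turn about z gives the same grasp; the last joint's range is limited). The gripper opens to 85 mm and grips with 20 to 120 N. Pads are 22 mm wide; open, the fingers measure 114 mm over their backs; the gripper's body (76 mm by 85 mm) begins 54 mm behind the grasp point. The pads swing forward as they close: fully open they stand 13 mm farther back than shut.
Start: joints at [1.135, 0.264, 1.604, -0, 1.274, -0.037], TCP at [0.262, 0.622, 0.194] pointing down, gripper open.
Joint ranges: [-2.63, 2.63], [-0.94, 2.18], [0.31, 2.57], [-1.31, 4.45], [0, 2.66], [-2.55, 2.55]. Speed limits (rad/s): [2.57, 2.57, 3.14, 3.14, 3.14, 3.14].

INTERFACE

Orientations are given as a unit quaternion [w, x, y, z].
In Python, from plant import manip, viewer, order, finder gives the robot as it stands.
- The arm moves only by the tool send_rows, never from a script. Its argument "moves" is text: rows parted by semicolons, each of 7 numbers parted by spaces: the turn, a rotation vector about the tool's x, y, z in rad, then the shift along the tool's x, y, z in mm, then the opening in per cent of the stroke, from 0 (shut) to 100 (fully open). In form: wx wy wz dx dy dz gripper; .... A call has 1 to 20 rows; each row is the pose to reach, as a shift and turn from the pose commanded when the call began, along the tool's axes at that moment; what a row does not reach only later rows make up. A row lasts 1/8 s, in which the tool goes at most 62.5 mm and 10.7 degrees, less where a joint would pass 70% of its speed; a pose out of reach is approached as far as the arm can. A call with a gripper value outside its range is refused whole. The fingers move at their own pace and stop on an object; "grip_force" is the grip in N (left out, the last holds). Time passes only in rows, so rows that repeat a pose let the fingers close. It gives the time, the measured TCP pose, the force and the opening at its end, in the units of the state.
- manip.read_state(): the state, without advancing time (a new reading comes with each control period).
- viewer.get_image(name): name is "scene" or "side" or "wrist"; returns the picture (480x640x3 uint8, red, green, blue); there is no depth.
- viewer.camera_params(name): a dict with "fov_y" (degrees; the focal length in pixels is half the picture's height over the tangent of half this angle, whatever the lens; pixels are square), "cx", "cy" (the principal point, pixels), "origin" and "attitude" of the camera in the world; the wrist camera has in their place "T_tool_cam" (4x4, takes a point from camera to tool coordinates, whose origin is the TCP and whose axes are the flange's). Camera axes: x right, y up, looking along -z (the intrinsics and any distortion apply to the point x, -y, -z); pixel columns grow to the right and rows downward; lengths in m; the calibration is good to about 2 mm. A picture is of the moment at which its call begins: read the wrist's pose just before it. camera_params takes no time and is no camera call.
- order.close_job(): hands the job in, once; it reports no verdict.
Trained networks look in the newest picture that a camera, given by its name, has taken for a name from the list of things; names that differ only in an ending like _2 or _b are one class to them, and where a whole thing is asked for, a point or a joint stands for the part that bears it (a point fixed in the world has none). Each returns a list of dicts, best first, with "score" (0 to 1); they miss things now and then, are a little off and sometimes report something else, mostly with a low value. They report only what shows in the picture. A call takes as long as a camera call. They do not tell look-alikes from the thing itself.
- finder.cut_out(camera, target): "pixels" (480x640 bool, what is visible of it) and "bbox" ([left, top, right, bottom] in pixels, round what is visible of it).
The state is a dict: "clock": time; "q": joint angles; "qvel": joint speeds; "tau": joint torques, N m; "tool_pos": TCP position; "eef_rot": TCP orientation; "contact_force": force on the tool from outside, world axes, zero at the start; "torque": the same for the moment, N m; "gripper_width": finger opening in m.
Only numpy, scipy, OpenCV 4.12 (cv2) and the standard library are available. Lean on these libraries where they do the work, as an engineer would, in place of code of your own. Each camera call takes 0.05 s, during which the arm holds its last target.

TASK

Push the square thinner tin along the counter against the bay's round corner post and pivot it there a quarter turn clockwise (seen from above), so that the side with its press lid faces out of the bay, away from the back rail. Then slide it along the back rail and press it fully home against the end stop with a firm, steady push of about 10 N for a moment, flat against rail and stop, and let go. Keep the tin standing on the counter, take care not to dent it (the thin sheet gives way if the robot presses on it with more than 25 N), and leave the other things alone.

Things in the scene. Friction and masses are not known exactly. Their poses are not given: they have to be found in the camera images.
- tin: square tin of bare sheet metal, 100 x 100 mm, 75 mm tall, 0.5 to 0.85 kg, loose, too wide to grasp. Origin: centre of its underside; z up, x and y square to its sides. A flat round lid (36 mm, 3 mm proud) sits off-centre towards its -y face. It starts on the bay's -y side of the post, axes within 0.2 rad of the bay's, +y face towards the post. It slides under 1.5 to 5 N.
- lid (a point): centre of the tin's press lid, on its top, 27 mm from the tin's centre towards the tin's -y face.
- bay: fixed bay of white steel, open to -x, no floor: back rail 8 mm thick, 45 mm high, corner post at its right end, end stop at its left. Origin: on the counter on the post's axis; +y along the rail to the stop, -x out of the bay. The rail's front face is the plane x = -11 mm, level with the post's front, y = 0 to 187 mm. Home: tin's centre at x = -61, y = 125 mm, tin's -y face to the bay's -x.
- post: fixed round steel corner post, 22 mm diameter, 60 mm high, upright on the counter. Origin: on its axis at the counter, the same point as the bay's.
- stop: fixed, rigid end stop of the bay: an upright plate 12 mm thick, 45 mm high, reaching from the rail's line out to x = -98 mm. Its origin and axes are the bay's; its face towards the tin is the plane y = 175 mm.
- can: bystander: round grey paint can, 68 mm across, 85 mm high, loose, behind the rail. Origin: centre of its underside.
- tape: bystander: roll of paper tape lying flat, 90 mm across, 25 mm high, loose, beyond the post. Origin: centre of its underside.
- scraper: bystander: flat scraper with a handle, 180 mm long, lying loose to the right of the tin. Origin: about its middle.
- jar: bystander: small white jar, 52 mm across, 85 mm high, loose, left of the end stop. Origin: centre of its underside.
Things that resemble listed ones, but are neither listed nor needed, are in the scene too. What is shaped like the bay but blue is not meant. Leave any red look-alike of the tin alone.

How it is judged:
On the way, in this order (a step that is already met when the one before it is completed fails the run):
1. the tin bears on the corner post while it is part-way (about 25 to 65 degrees) through its turn (contact force between tin and post above 0.3 N and angle between the x axis of tin and the x axis of bay, either way round between 0.44 and 1.13 rad), for 0.1 s.
2. the tin, lid side out and flat to the rail, is pressed against the end stop with 6 N or more for 0.3 s (x of tin in the frame of bay between -0.064 and -0.058 m and y of tin in the frame of bay between 0.122 and 0.128 m and angle between the y axis of tin and the x axis of bay, either way round below 0.05 rad and x of lid in the frame of bay below -0.08 m and contact force between tin and stop above 6 N), for 0.3 s.
At the end, for the whole second after the job is handed in: The tin stands at rest on the counter in the bay, its centre within 3 mm of home along and across the rail, square to the rail within 0.05 rad, with the lid side facing out of the bay (x of tin in the frame of bay between -0.064 and -0.058 m and y of tin in the frame of bay between 0.122 and 0.128 m and angle between the y axis of tin and the x axis of bay, either way round below 0.05 rad and x of lid in the frame of bay below -0.08 m and linear speed of tin below 0.01 m/s and height (world z) of tin below 0.004 m); the robot touches nothing.
It fails at once if the robot presses on the tin with more than 25 N (contact force between any of the arm, the fingers and tin above 25 N).
It fails at once if the tin is lifted off the counter or tipped (height (world z) of tin above 0.012 m or angle between tin's own z axis and vertical above 0.15 rad).
It fails at once if a bystander is moved more than 15 mm (distance of any of can, tape, scraper, jar from where it was at the start of the episode above 0.015 m).
It also fails if it takes over 70 s, if anything falls off the work surface, if the arm or the gripper's body presses on something with over 40 N, if the wrist force passes 120 N, or if a joint passes its speed limit or range.

## Working session

There is one attempt and no reset: what is moved stays moved. The work goes in short steps, Python scripts to look and compute and a tool call to move; the robot and the scene stay as the last step left them, time stands still between calls to the robot, and variables do not carry over. Pictures are saved under pics/ and viewed, and the job is handed in when it is done.

Besides the shell and the picture viewer there is one more tool, called after "Call:" by a JSON object that holds its "fn" and its "kwargs". send_rows: Moves the arm, as the interface text tells. Its arguments: {"type":"object","properties":{"moves":{"type":"string"},"grip_force":{"type":"number"}},"required":["moves"]}

```bash
ls; mkdir -p pics
python3 - <<'E'
from plant import manip, viewer
import cv2
s=manip.read_state();print(s)
for n in ["scene","side","wrist"]:
    im=viewer.get_image(n);cv2.imwrite(f"pics/{n}0.png",im[:,:,::-1])
    print(n,viewer.camera_params(n))
E
```

```text
pics
{'clock': 0.0, 'q': array([ 1.13511162e+00,  2.64782436e-01,  1.60536673e+00, -1.22860584e-05,
        1.27369631e+00, -3.69027953e-02]), 'qvel': array([ 0.00145528, -0.00024586, -0.00035425, -0.00039649,  0.00022195,
       -0.00048917]), 'tau': array([-7.04768863e-04, -5.15109086e+01, -3.67312324e+01, -3.61408074e-04,
        1.29718080e-02,  4.25696513e-06]), 'tool_pos': array([0.2617656 , 0.62129828, 0.19314631]), 'eef_rot': array([-2.57985728e-04,  1.98070493e-01,  9.80187131e-01, -1.09648736e-03]), 'contact_force': array([-0.77444521, -0.09170951, -0.23348791]), 'torque': array([0.01216156, 0.02547884, 0.00660779]), 'gripper_width': 0.08565082418649093}
scene {'fov_y': 43.29110683201471, 'cx': 317.53527008062173, 'cy': 233.59027346766302, 'origin': array([1.09274712, 0.00232787, 1.01094957]), 'attitude': array([0.63581474, 0.17224386, 0.18978069, 0.72804873])}
side {'fov_y': 55.77963316961654, 'cx': 313.8994276709947, 'cy': 242.41567618414433, 'origin': array([ 0.29962633, -0.68829643,  0.62936527]), 'attitude': array([ 0.88754102,  0.4211975 , -0.07539052, -0.17082116])}
wrist {'fov_y': 69.45661030176213, 'cx': 322.67709472738045, 'cy': 233.284950799086, 'T_tool_cam': array([[-7.07410161e-04,  9.53458379e-01,  3.01523829e-01,
         7.64320016e-02],
       [ 9.99999615e-01,  5.17901853e-04,  7.08441611e-04,
        -5.38982060e-05],
       [ 5.19309841e-04,  3.01524214e-01, -9.53458378e-01,
        -1.79136467e-01],
       [ 0.00000000e+00,  0.00000000e+00,  0.00000000e+00,
         1.00000000e+00]])}
```

View pics/scene0.png

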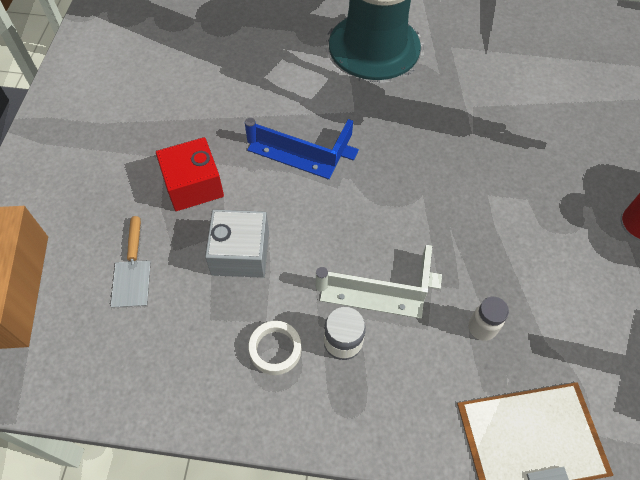

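View pics/side0.png

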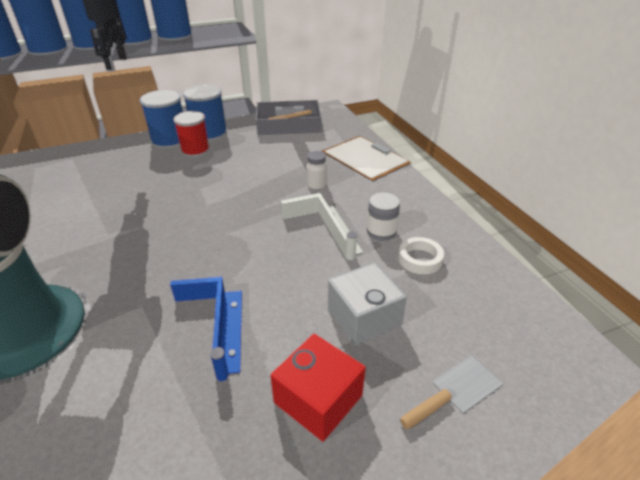

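View pics/wrist0.png

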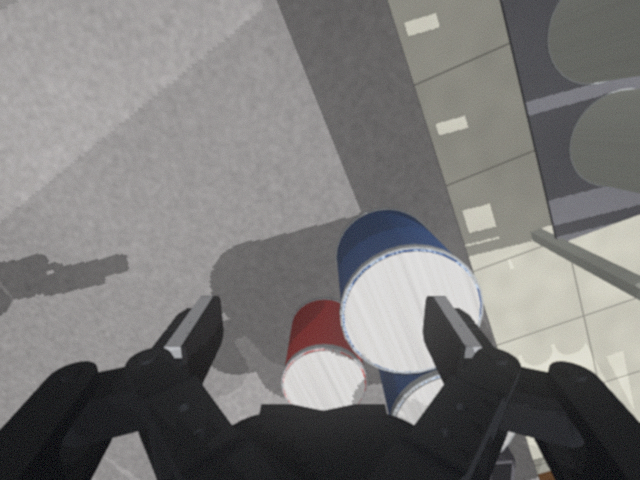

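```bash
cat > h.py <<'E'
import numpy as np, cv2
from scipy.spatial.transform import Rotation as R
from plant import manip, viewer, finder
def quat(q): return R.from_quat([q[1],q[2],q[3],q[0]])
def cam(name,state=None):
    p=viewer.camera_params(name); f=240/np.tan(np.radians(p['fov_y'])/2)
    if name=='wrist':
        s=state or manip.read_state()
        T=np.eye(4);T[:3,:3]=quat(s['eef_rot']).as_matrix();T[:3,3]=s['tool_pos']
        T=T@p['T_tool_cam']; o,A=T[:3,3],T[:3,:3]
    else: o,A=np.array(p['origin']),quat(p['attitude']).as_matrix()
    return dict(f=f,cx=p['cx'],cy=p['cy'],o=o,A=A,extra=[k for k in p if k not in('fov_y','cx','cy','origin','attitude','T_tool_cam')])
def proj(c,P):
    q=(np.atleast_2d(P)-c['o'])@c['A']
    return np.c_[c['cx']+c['f']*q[:,0]/-q[:,2], c['cy']+c['f']*q[:,1]/q[:,2]]
def ray(c,px):
    d=c['A']@np.array([(px[0]-c['cx'])/c['f'],-(px[1]-c['cy'])/c['f'],-1]);return d/np.linalg.norm(d)
def onz(c,px,z):
    d=ray(c,px);return c['o']+d*(z-c['o'][2])/d[2]
def tri(cs,pxs):
    M=0;b=0
    for c,p in zip(cs,pxs):
        d=ray(c,p);Q=np.eye(3)-np.outer(d,d);M=M+Q;b=b+Q@c['o']
    X=np.linalg.solve(M,b)
    return X,[np.round(proj(c,X)[0]-p,1) for c,p in zip(cs,pxs)]
E
python3 - <<'E'
from h import *
for n,(x,y,w,h),k in [("scene",(190,190,260,140),3),("side",(260,180,190,170),4)]:
    im=cv2.imread(f"pics/{n}0.png")[y:y+h,x:x+w]
    cv2.imwrite(f"pics/{n}0c.png",cv2.resize(im,None,fx=k,fy=k,interpolation=cv2.INTER_CUBIC))
c1,c2=cam("scene"),cam("side");print(c1['extra'])
for n,a,b in [("lid",(221,233),(375,297)),("post top",(321.5,271),(351,236)),("red lid",(200,158),(304,359))]:
    print(n,tri([c1,c2],[a,b]))
E
```

```text
[]
lid (array([ 0.58468212, -0.22984451,  0.0746132 ]), [array([ 0., -0.]), array([0., 0.])])
post top (array([ 0.62701187, -0.04441644,  0.05677984]), [array([-0.4,  0.4]), array([-0.5, -0.2])])
red lid (array([ 0.42956845, -0.30377555,  0.07667147]), [array([-0.,  0.]), array([-0., -0.])])
```

View pics/scene0c.png

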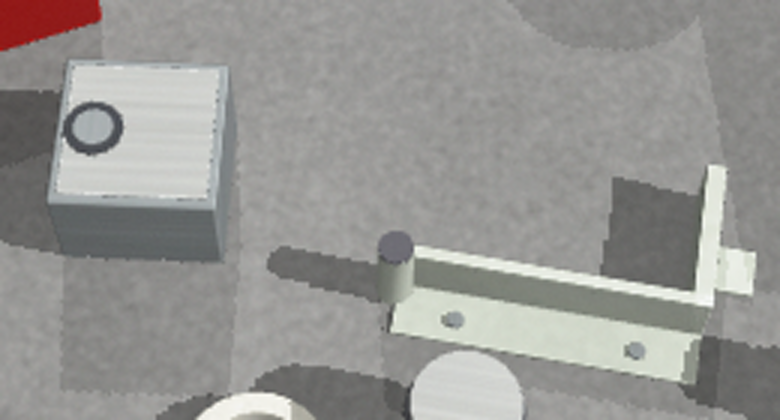

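View pics/side0c.png

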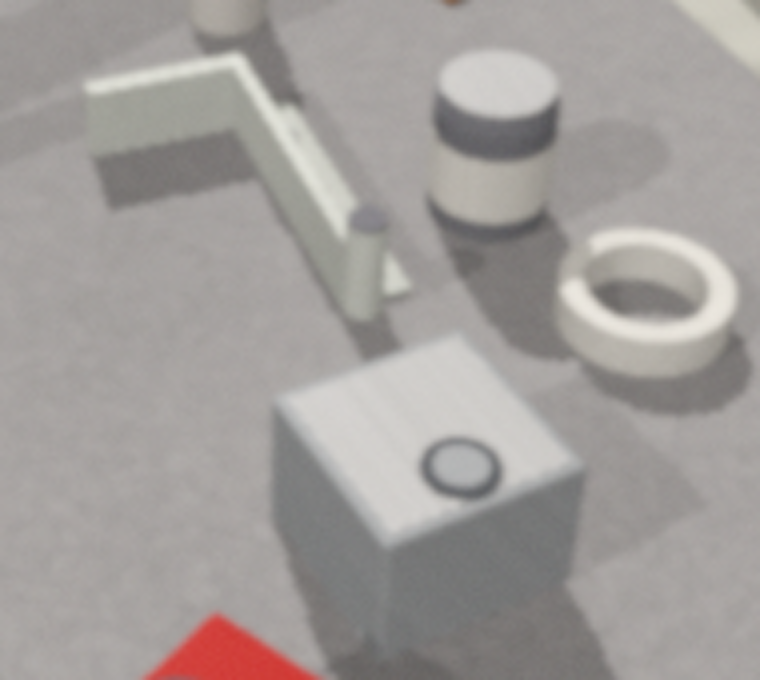

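Run:
```python
from h import *
c1,c2=cam("scene"),cam("side")
S=lambda x,y:(190+(x+.5)/3-.5,190+(y+.5)/3-.5)
D=lambda x,y:(260+(x+.5)/4-.5,180+(y+.5)/4-.5)
co=[onz(c1,S(*p),.075) for p in [(67,61),(229,65),(216,204),(51,200)]]
cd=[onz(c2,D(*p),.075) for p in [(388,542),(275,402),(455,333),(582,466)]]
for C in (co,cd):
    print(np.round(C,4),np.mean(C,0)); 
    print([np.round(np.linalg.norm(C[i]-C[i-1]),4) for i in range(4)],[np.round(np.degrees(np.arctan2(*(C[(i+1)%4]-C[i])[[1,0]])),1) for i in range(4)])
print("post",onz(c1,S(396,246),.06),onz(c2,D(369,219),.06))
print("lid",onz(c1,S(93,129),.078),onz(c2,D(461,467),.078))
for n,a,z in [("railfrontL",S(415,246),.045),("railfrontR",S(696,290),.045),("stopface out",S(708,166),.045)]: print(n,onz(c1,a,z))
for n,a,z in [("stop out top",D(86,84),.045),("corner back",D(240,52),.045),("railfront corner",D(232,66),.045)]: print(n,onz(c2,a,z))
```

```text
[[ 0.5399 -0.2561  0.075 ]
 [ 0.5292 -0.1584  0.075 ]
 [ 0.6237 -0.1494  0.075 ]
 [ 0.6342 -0.2446  0.075 ]] [ 0.58173473 -0.20210352  0.075     ]
[np.float64(0.095), np.float64(0.0983), np.float64(0.0949), np.float64(0.0958)] [np.float64(96.3), np.float64(5.5), np.float64(-83.7), np.float64(-173.1)]
[[ 0.5385 -0.2549  0.075 ]
 [ 0.5278 -0.1633  0.075 ]
 [ 0.6214 -0.1527  0.075 ]
 [ 0.6323 -0.2473  0.075 ]] [ 0.57998695 -0.2045645   0.075     ]
[np.float64(0.0941), np.float64(0.0921), np.float64(0.0942), np.float64(0.0952)] [np.float64(96.7), np.float64(6.5), np.float64(-83.5), np.float64(-175.4)]
post [ 0.6289123 -0.043137   0.06     ] [ 0.62960874 -0.04498126  0.06      ]
lid [ 0.58593776 -0.22973653  0.078     ] [ 0.5834109  -0.23127897  0.078     ]
railfrontL [ 0.62005813 -0.03271428  0.045     ]
railfrontR [0.62596019 0.13368414 0.045     ]
stopface out [0.54210375 0.13699635 0.045     ]
stop out top [0.54154187 0.14640295 0.045     ]
corner back [0.63574182 0.14372574 0.045     ]
railfront corner [0.62588476 0.13177654 0.045     ]
```

```bash
cat >> h.py <<'E'
def plan(x,y,z,toolx_deg):
    """tool-frame delta to world TCP target, tool down, tool x at angle toolx_deg"""
    s=manip.read_state();R0=quat(s['eef_rot'])
    a=np.radians(toolx_deg);X=np.array([np.cos(a),np.sin(a),0]);Z=np.array([0,0,-1.]);Y=np.cross(Z,X)
    R1=R.from_matrix(np.c_[X,Y,Z])
    print('rotvec',np.round((R0.inv()*R1).as_rotvec(),3),'shift mm',np.round(R0.inv().apply(np.array([x,y,z])-s['tool_pos'])*1000,1),'t',s['clock'])
E
python3 - <<'E'
from h import *
plan(.56,-.13,.22,87.4)
E
```

```text
rotvec [-2.000e-03  1.000e-03  1.217e+00] shift mm [-566.5 -576.7  -25.6] t 0.15
```

Call:
{"fn": "send_rows", "kwargs": {"moves": "0 0 1.217 -566 -577 -26 0;0 0 1.217 -566 -577 -26 0;0 0 1.217 -566 -577 -26 0;0 0 1.217 -566 -577 -26 0;0 0 1.217 -566 -577 -26 0;0 0 1.217 -566 -577 -26 0;0 0 1.217 -566 -577 -26 0;0 0 1.217 -566 -577 -26 0;0 0 1.217 -566 -577 -26 0;0 0 1.217 -566 -577 -26 0;0 0 1.217 -566 -577 -26 0;0 0 1.217 -566 -577 -26 0;0 0 1.217 -566 -577 -26 0;0 0 1.217 -566 -577 -26 0;0 0 1.217 -566 -577 -26 0;0 0 1.217 -566 -577 -26 0"}}

```text
clock: 2.15
tool_pos: [0.5591, -0.1281, 0.2203]
eef_rot: [-0.0, 0.722, 0.692, -0.0]
contact_force: [-0.7, -0.5, -0.3]
gripper_width: 0.0003
```

Run:
```python
from h import *
s=manip.read_state();print(s['clock'],s['tool_pos'],s['contact_force'],s['q'])
im=viewer.get_image('wrist');cv2.imwrite('pics/w1.png',im[:,:,::-1])
np.save('w1s.npy',s,allow_pickle=True)
```

```text
2.15 [ 0.55908666 -0.1280935   0.22025646] [-0.69416156 -0.52872126 -0.30266755] [-2.68898062e-01  5.79332733e-02  1.79353741e+00  3.83659274e-04
  1.29083832e+00 -2.25415832e-01]
```

View pics/w1.png

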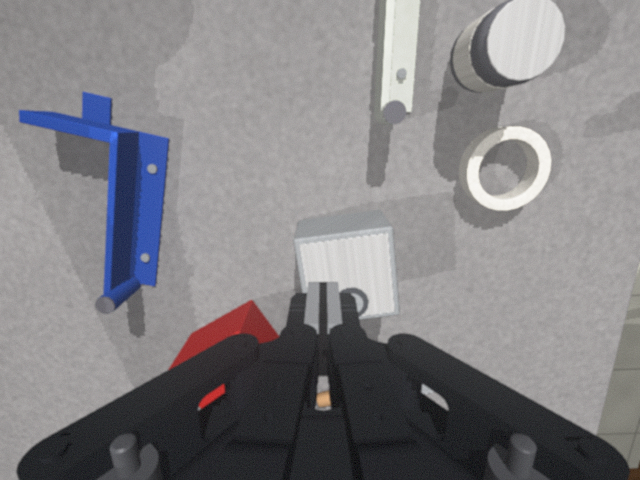

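Call:
{"fn": "send_rows", "kwargs": {"moves": "0 0 0 150 0 0 0;0 0 0 150 0 0 0;0 0 0 150 0 0 0;0 0 0 150 0 0 0;0 0 0 150 0 0 0"}}

```text
clock: 2.82
tool_pos: [0.566, 0.0207, 0.2206]
eef_rot: [0.0, 0.722, 0.692, -0.0]
contact_force: [-0.5, -1.5, 0.7]
gripper_width: 0.0002
```

Run:
```python
from h import *
s=manip.read_state();print(s['clock'],s['tool_pos'])
im=viewer.get_image('wrist');cv2.imwrite('pics/w2.png',im[:,:,::-1])
np.save('w2s.npy',s,allow_pickle=True)
a=cv2.imread('pics/w1.png')[190:340,270:420];cv2.imwrite('pics/w1c.png',cv2.resize(a,None,fx=4,fy=4,interpolation=cv2.INTER_CUBIC))
a=cv2.imread('pics/w2.png')[0:300,280:480];cv2.imwrite('pics/w2c.png',cv2.resize(a,None,fx=2,fy=2,interpolation=cv2.INTER_CUBIC))
```

```text
2.825 [0.56604943 0.02066802 0.22060073]
```

View pics/w2.png

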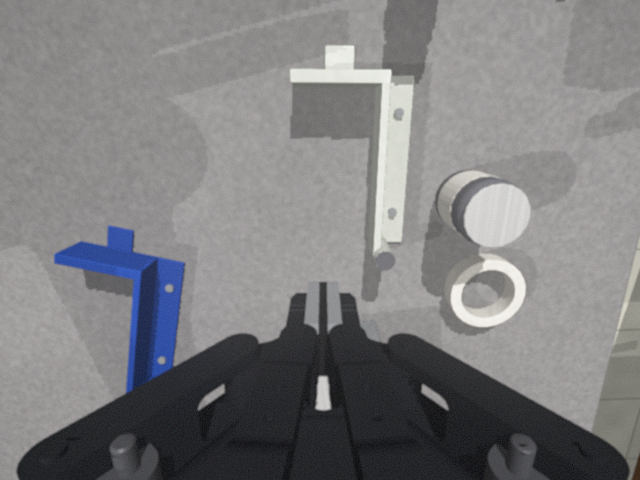

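View pics/w1c.png

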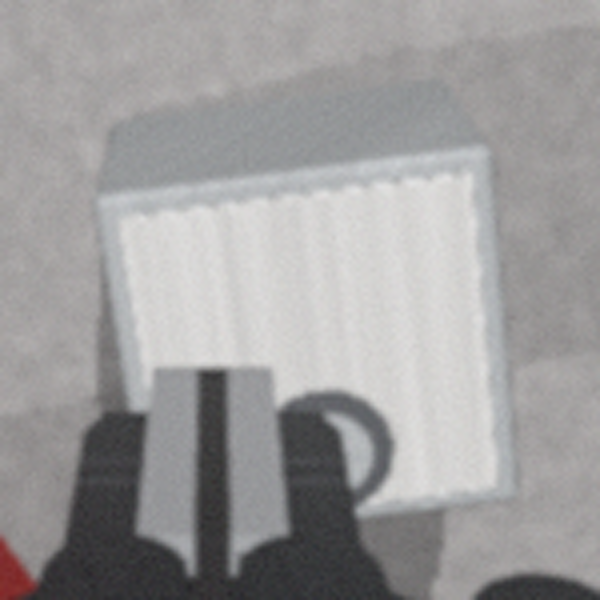

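View pics/w2c.png

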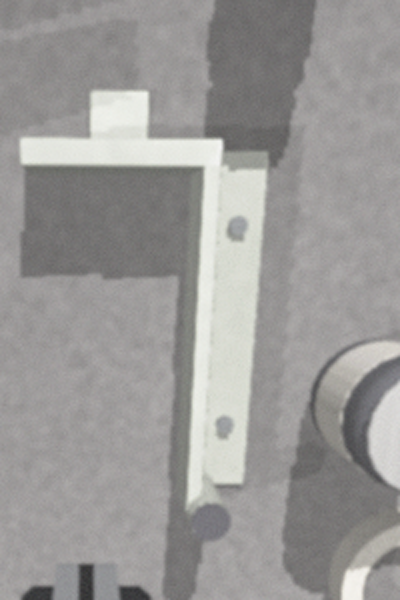

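Run:
```python
from h import *
s1=np.load('w1s.npy',allow_pickle=True).item();s2=np.load('w2s.npy',allow_pickle=True).item()
c1,c2=cam('wrist',s1),cam('wrist',s2)
W1=lambda x,y:(270+(x+.5)/4-.5,190+(y+.5)/4-.5)
W2=lambda x,y:(280+(x+.5)/2-.5,(y+.5)/2-.5)
for n,p,z in [("FL",(98,196),.075),("FR",(490,147),.075),("BR",(519,494),.075),("lid",(337,449),.078)]: print(n,onz(c1,W1(*p),z))
print("post w1",onz(c1,(394,112),.06))
for n,p,z in [("post",(211,522),.06),("stop out",(20,164),.045),("stop in",(203,166),.045),("rail lo",(186,505),.045),("rail hi",(203,170),.045)]: print(n,onz(c2,W2(*p),z))
print(tri([c1,c2],[(394,112),W2(211,522)]))
```

```text
FL [ 0.53004915 -0.15812374  0.075     ]
FR [ 0.6265108 -0.1497998  0.075    ]
BR [ 0.63571573 -0.24608142  0.075     ]
lid [ 0.5875475  -0.22894468  0.078     ]
post w1 [ 0.62942786 -0.04389911  0.06      ]
post [ 0.62998455 -0.04344412  0.06      ]
stop out [0.54072238 0.13636937 0.045     ]
stop in [0.62700833 0.13169476 0.045     ]
rail lo [ 0.61888559 -0.03903133  0.045     ]
rail hi [0.62702023 0.12994761 0.045     ]
(array([ 0.62991905, -0.0438829 ,  0.05886387]), [array([ 0.3, -0. ]), array([-0.3, -0. ])])
```

```bash
cat >> h.py <<'E'
PSI=np.radians(-2.9);P0=np.array([.6297,-.0437])
BX=np.array([np.cos(PSI),np.sin(PSI)]);BY=np.array([-np.sin(PSI),np.cos(PSI)])
def w2b(p): d=np.asarray(p)[:2]-P0;return np.array([d@BX,d@BY])
def b2w(p): return P0+p[0]*BX+p[1]*BY
def tpose(xb,yb,z,deg,tilt=.09,lead=0.):
    """bay coords mm of TCP, deg= rotation ccw of tool from (toolx=bay y)"""
    a=np.radians(deg)+PSI+np.pi/2
    X=np.array([np.cos(a),np.sin(a),0]);Z=np.array([0,0,-1.]);Y=np.cross(Z,X)
    R1=R.from_matrix(np.c_[X,Y,Z])*R.from_rotvec([0,tilt,0])
    w=b2w((xb/1000,yb/1000));return np.r_[w,z/1000],R1
def bplan(*targets,show=True):
    s=manip.read_state();R0=quat(s['eef_rot'])
    f=w2b(s['tool_pos']);print('TCP bay',np.round(f*1000,1),'z',round(s['tool_pos'][2]*1000,1),'F bay',np.round([s['contact_force'][:2]@BX,s['contact_force'][:2]@BY,s['contact_force'][2]],2),'t',s['clock'])
    for t in targets:
        p,R1=tpose(*t)
        print(t,'->',*np.round((R0.inv()*R1).as_rotvec(),3),*np.round(R0.inv().apply(p-s['tool_pos'])*1000,1))
def tinbay(p4): pass
E
python3 - <<'E'
from h import *
print(w2b([.5829,-.2021]),w2b([.5875,-.2519]))
c=cam('scene')
for p in [(133,218),(131,306),(113,300),(150,262),(247,345),(299,345),(345,345)]: print(p,w2b(onz(c,p,0.01)))
bplan((-30,-250,220,8),(-30,-250,25,8))
E
```

```text
[-0.03872614 -0.1605649 ] [-0.03161251 -0.21006839]
(133, 218) [-0.07025211 -0.38092848]
(131, 306) [ 0.10499402 -0.32406218]
(113, 300) [ 0.09992709 -0.35940107]
(150, 262) [ 0.01469783 -0.31873608]
(247, 345) [ 0.13705722 -0.10435518]
(299, 345) [ 0.12045876 -0.01637088]
(345, 345) [0.10575202 0.06158592]
TCP bay [-66.7  60.5] z 220.6 F bay [0.29 0.81 0.48] t 2.875
(-30, -250, 220, 8) -> 0.006 0.09 -0.134 -310.7 34.8 0.8
(-30, -250, 25, 8) -> 0.006 0.09 -0.134 -310.6 34.8 195.8
```

Call:
{"fn": "send_rows", "kwargs": {"moves": "0.006 0.09 -0.134 -311 35 1 50;0.006 0.09 -0.134 -311 35 1 50;0.006 0.09 -0.134 -311 35 1 50;0.006 0.09 -0.134 -311 35 1 50;0.006 0.09 -0.134 -311 35 1 50;0.006 0.09 -0.134 -311 35 1 50;0.006 0.09 -0.134 -311 35 1 50;0.006 0.09 -0.134 -311 35 1 50"}}

```text
clock: 3.88
tool_pos: [0.5871, -0.2908, 0.2194]
eef_rot: [-0.034, 0.674, 0.737, 0.031]
contact_force: [-0.8, 0.6, -0.6]
gripper_width: 0.043
```

Run:
```python
from h import *
bplan((-30,-250,25,8))
im=viewer.get_image('wrist');cv2.imwrite('pics/w3.png',im[:,:,::-1])
```

```text
TCP bay [ -30.1 -248.9] z 219.4 F bay [-0.84  0.57 -0.59] t 3.875
(-30, -250, 25, 8) -> -0.0 -0.001 0.001 -18.7 -0.1 193.5
```

View pics/w3.png

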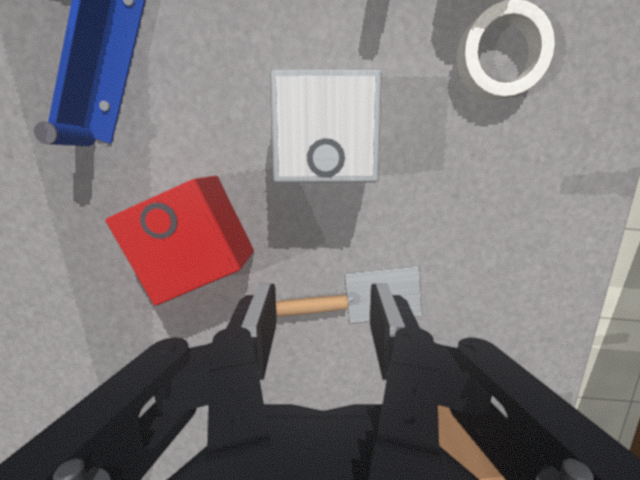

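Call:
{"fn": "send_rows", "kwargs": {"moves": "0 0 0 -18.7 0 193.5 50;0 0 0 -18.7 0 193.5 50;0 0 0 -18.7 0 193.5 50;0 0 0 -18.7 0 193.5 50;0 0 0 -18.7 0 193.5 50;0 0 0 -18.7 0 193.5 50"}}

```text
clock: 4.68
tool_pos: [0.5905, -0.2943, 0.0292]
eef_rot: [-0.03, 0.674, 0.737, 0.031]
contact_force: [0.3, 0.5, 0.0]
gripper_width: 0.0427
```

Run:
```python
from h import *
bplan((-31,-225,25,8),(-29,-180,25,4),(-29,-140,25,0))
im=viewer.get_image('wrist');cv2.imwrite('pics/w4.png',im[:,:,::-1])
im=viewer.get_image('side');cv2.imwrite('pics/s4.png',im[180:480,250:550,::-1].repeat(2,0).repeat(2,1))
```

```text
TCP bay [ -26.5 -252.3] z 29.2 F bay [0.32 0.49 0.02] t 4.675
(-31, -225, 25, 8) -> 0.005 0.004 0.001 27.2 -0.7 6.6
(-29, -180, 25, 4) -> -0.001 0.003 0.071 71.3 7.6 10.4
(-29, -140, 25, 0) -> -0.007 0.003 0.14 110.8 13.2 13.9
```

View pics/w4.png

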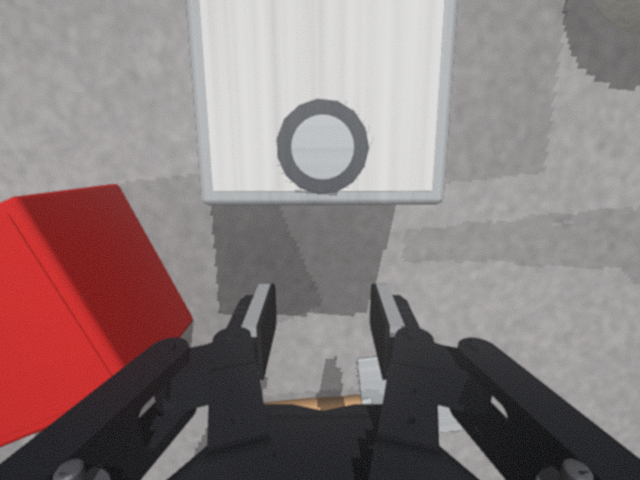

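View pics/s4.png

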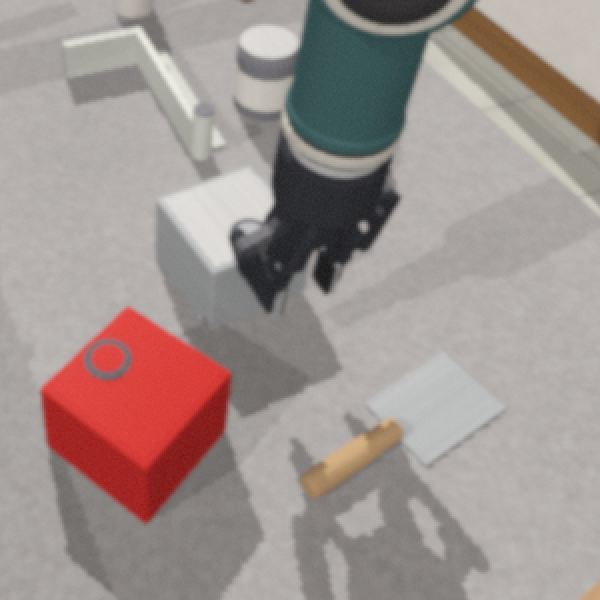

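Run:
```python
from h import *
bplan((-31,-225,25,8),(-29,-180,25,4),(-29,-140,25,0))
```

```text
TCP bay [ -27.  -252.4] z 28.8 F bay [ 0.07 -0.05  0.02] t 4.775
(-31, -225, 25, 8) -> 0.005 0.003 0.001 27.2 -0.2 6.2
(-29, -180, 25, 4) -> -0.001 0.003 0.07 71.4 8.1 10.0
(-29, -140, 25, 0) -> -0.007 0.003 0.14 110.8 13.6 13.5
```

Call:
{"fn": "send_rows", "kwargs": {"moves": "0 0 0 6 0 1 50;0 0 0 12 0 2 50;0 0 0 17 0 2 50;0 0 0 21 0 3 50;0 0 0 24 0 3 50;0 0 0 27 0 3 50;0 0 0 30 0.5 4 50;0 0 0.01 33 1 4 50;0 0 0.01 36 1.5 4 50;0 0 0.02 39 2 5 50;0 0 0.02 43 3 5 50;0 0 0.03 47 4 5 50;0 0 0.04 51 5 6 50;0 0 0.05 55 6 6 50;0 0 0.06 60 7 6 50;0 0 0.07 65 8 7 50"}}

```text
clock: 6.78
tool_pos: [0.5897, -0.227, 0.0241]
eef_rot: [-0.034, 0.7, 0.713, 0.029]
contact_force: [-2.1, -3.2, 1.1]
gripper_width: 0.043
```

Run:
```python
from h import *
bplan((-31,-140,25,0))
im=viewer.get_image('wrist');cv2.imwrite('pics/w5.png',im[:,:,::-1])
```

```text
TCP bay [ -30.7 -185.1] z 24.1 F bay [-1.97 -3.34  1.12] t 6.775
(-31, -140, 25, 0) -> -0.012 0.001 0.069 44.9 2.8 3.1
```

View pics/w5.png

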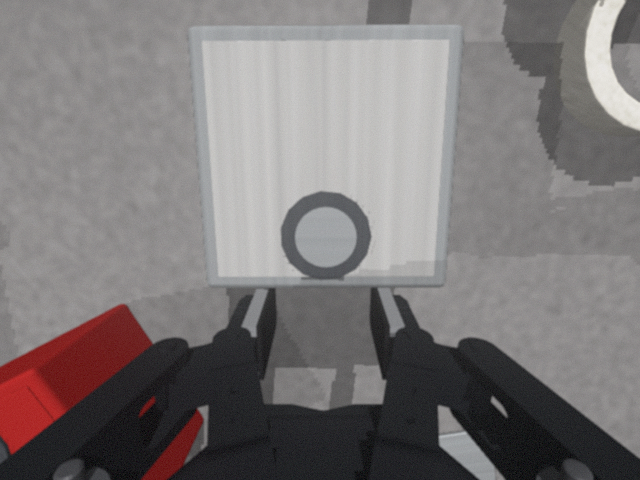

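```bash
cat >> h.py <<'E'
def tinpose(c,corners,z=.075):
    """corners px in order: (-x+y),(+x+y),(+x-y),(-x-y) of tin, None if unseen"""
    from scipy.optimize import least_squares
    L=np.array([[-49.5,49.5],[49.5,49.5],[49.5,-49.5],[-49.5,-49.5]])
    pts=[(L[i],w2b(onz(c,p,z))*1000) for i,p in enumerate(corners) if p is not None]
    def f(v):
        a=v[2];M=np.array([[np.cos(a),-np.sin(a)],[np.sin(a),np.cos(a)]])
        return np.concatenate([M@l+v[:2]-q for l,q in pts])
    best=min((least_squares(f,[-40,-40,a]) for a in np.radians([0,-30,-60,-90])),key=lambda r:r.cost)
    v=best.x;print('tin bay x %.1f y %.1f yaw %.1f deg'%(v[0],v[1],np.degrees(v[2])),'res',np.round(best.fun,1))
    return v
E
python3 - <<'E'
from h import *
c=cam('wrist')
tinpose(c,[(190,27),(462,27),(445,285),(210,285)])
bplan((-31,-140,25,0),(-30,-130,25,-2))
E
```

```text
tin bay x -32.3 y -127.5 yaw 4.2 deg res [-1.6  1.1  1.8  1.9  1.1 -1.3 -1.3 -1.7]
TCP bay [ -30.6 -184.4] z 24.1 F bay [-0.75 -1.27  0.41] t 6.825
(-31, -140, 25, 0) -> -0.012 -0.0 0.069 44.3 2.7 3.1
(-30, -130, 25, -2) -> -0.016 0.0 0.103 54.1 4.3 4.0
```

Run:
```python
from h import *
bplan((-33,-156,25,0),(-36,-130,25,-4))
```

```text
TCP bay [ -30.6 -184.4] z 24.1 F bay [-0.75 -1.27  0.41] t 6.825
(-33, -156, 25, 0) -> -0.012 -0.0 0.069 28.5 -0.4 1.7
(-36, -130, 25, -4) -> -0.019 0.0 0.138 54.5 -1.6 4.0
```

Call:
{"fn": "send_rows", "kwargs": {"moves": "0 0 0.01 4 0 0 50;0 0 0.02 8 0 0 50;0 0 0.03 13 0 1 50;-0.005 0 0.04 18 0 1 50;-0.01 0 0.055 23 0 1 50;-0.012 0 0.069 28 0 2 50;-0.012 0 0.08 33 0 2 50;-0.015 0 0.09 38 -0.5 2 50;-0.015 0 0.105 43 -1 3 50;-0.018 0 0.12 48 -1.5 3 50;-0.019 0 0.138 54 -1.5 4 50;-0.019 0 0.138 54 -1.5 4 50"}}

```text
clock: 8.32
tool_pos: [0.5871, -0.1722, 0.025]
eef_rot: [-0.03, 0.747, 0.663, 0.034]
contact_force: [-0.2, -0.7, 0.1]
gripper_width: 0.0428
```

Run:
```python
from h import *
bplan((-31,-140,25,0))
im=viewer.get_image('wrist');cv2.imwrite('pics/w6.png',im[:,:,::-1])
```

```text
TCP bay [ -36.  -130.5] z 25.0 F bay [-0.17 -0.73  0.13] t 8.325
(-31, -140, 25, 0) -> 0.007 -0.0 -0.069 -9.1 5.6 -0.9
```

View pics/w6.png

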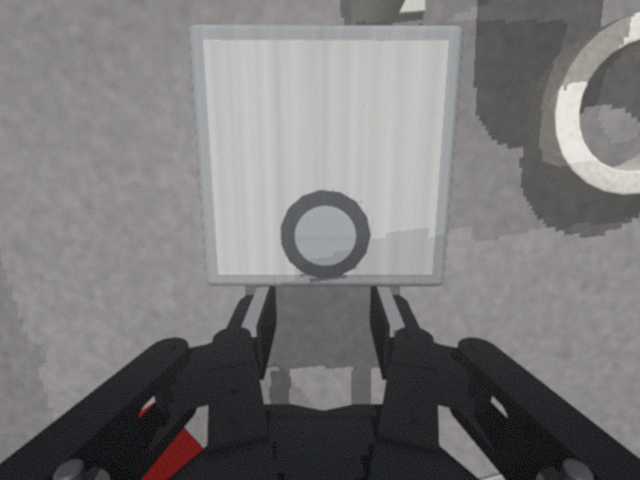

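```bash
cat >> h.py <<'E'
def fpath(phi,L,D=118.):
    a=np.radians(phi);e=np.array([np.cos(a),np.sin(a)]);n=np.array([-e[1],e[0]])
    p=-L*e-D*n;return (round(p[0],1),round(p[1],1),25,phi)
E
python3 - <<'E'
from h import *
c=cam('wrist')
v=tinpose(c,[(192,27),(462,27),(443,285),(210,285)])
a=v[2];print('c',np.array([np.cos(a),np.sin(a)])@-v[:2],'gap',np.array([-np.sin(a),np.cos(a)])@-v[:2]-61)
bplan(*[fpath(p,62) for p in (-4,-4,-8,-12,-16,-20,-25)])
E
```

```text
tin bay x -29.9 y -74.1 yaw -4.0 deg res [-1.6  1.3  1.8  1.   1.2 -1.2 -1.4 -1.1]
c 24.663975467405255 gap 14.976792540292465
TCP bay [ -35.8 -130.7] z 25.1 F bay [-0.    1.36  0.53] t 8.375
(np.float64(-70.1), np.float64(-113.4), 25, -4) -> 0.0 -0.0 0.001 14.9 -35.4 1.4
(np.float64(-70.1), np.float64(-113.4), 25, -4) -> 0.0 -0.0 0.001 14.9 -35.4 1.4
(np.float64(-77.8), np.float64(-108.2), 25, -8) -> -0.006 -0.0 0.07 19.5 -43.4 1.8
(np.float64(-85.2), np.float64(-102.5), 25, -12) -> -0.012 -0.0 0.14 24.7 -51.2 2.3
(np.float64(-92.1), np.float64(-96.3), 25, -16) -> -0.018 -0.0 0.209 30.3 -58.5 2.8
(np.float64(-98.6), np.float64(-89.7), 25, -20) -> -0.025 -0.0 0.279 36.5 -65.5 3.3
(np.float64(-106.1), np.float64(-80.7), 25, -25) -> -0.033 -0.0 0.366 44.9 -73.6 4.1
```

Call:
{"fn": "send_rows", "kwargs": {"moves": "0 0 0 4 0 0 50;0 0 0 8 0 0 50;0 0 0 12 0 0 50;0 0 0 13 0 0 50;0 0 0 5 0 0 50;0 0 0 0 0 0 30;0 0 0 0 -18 0 0;0 0 0 0 -36 0 0;0 0 0 4 -36 0 0;0 0 0 8 -36 0 0;0 0 0 11 -36 1 0"}}

```text
clock: 9.75
tool_pos: [0.5538, -0.1578, 0.0252]
eef_rot: [-0.029, 0.747, 0.663, 0.034]
contact_force: [0.8, -0.2, 0.7]
gripper_width: -0.0001
```

Run:
```python
from h import *
bplan(*[fpath(p,62) for p in (-4,-8,-12,-16,-20,-25)])
im=viewer.get_image('wrist');cv2.imwrite('pics/w7.png',im[:,:,::-1])
```

```text
TCP bay [ -70.  -117.8] z 25.2 F bay [ 0.8  -0.17  0.71] t 9.75
(np.float64(-70.1), np.float64(-113.4), 25, -4) -> 0.001 0.001 0.001 4.4 -0.4 0.6
(np.float64(-77.8), np.float64(-108.2), 25, -8) -> -0.005 0.001 0.07 9.0 -8.4 1.0
(np.float64(-85.2), np.float64(-102.5), 25, -12) -> -0.011 0.001 0.14 14.2 -16.2 1.4
(np.float64(-92.1), np.float64(-96.3), 25, -16) -> -0.017 0.0 0.21 19.8 -23.5 1.9
(np.float64(-98.6), np.float64(-89.7), 25, -20) -> -0.024 0.0 0.279 26.0 -30.4 2.5
(np.float64(-106.1), np.float64(-80.7), 25, -25) -> -0.031 0.0 0.366 34.4 -38.5 3.2
```

View pics/w7.png

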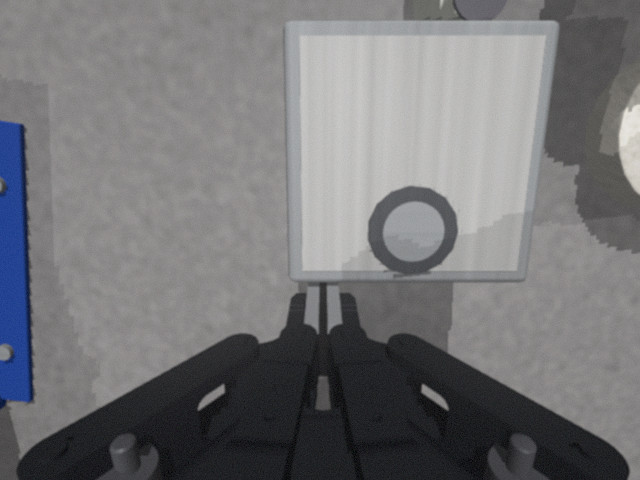

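Run:
```python
from h import *
bplan(*[fpath(p,L) for p,L in ((-6,61),(-10,60),(-15,57),(-20,54),(-25,51))])
```

```text
TCP bay [ -70.3 -117.4] z 24.9 F bay [ 1.02  0.08 -0.57] t 9.8
(np.float64(-73.0), np.float64(-111.0), 25, -6) -> -0.002 0.0 0.036 6.2 -3.1 0.5
(np.float64(-79.6), np.float64(-105.8), 25, -10) -> -0.009 0.0 0.105 10.9 -10.0 0.9
(np.float64(-85.6), np.float64(-99.2), 25, -15) -> -0.016 0.0 0.192 17.1 -16.5 1.5
(np.float64(-91.1), np.float64(-92.4), 25, -20) -> -0.024 0.0 0.279 23.4 -22.4 2.0
(np.float64(-96.1), np.float64(-85.4), 25, -25) -> -0.032 0.0 0.366 30.1 -27.9 2.6
```

Call:
{"fn": "send_rows", "kwargs": {"moves": "0 0 0.02 3 -1.5 0 0;0 0 0.036 6 -3 0 0;-0.003 0 0.06 8 -5.5 0 0;-0.006 0 0.08 9.5 -8 0.5 0;-0.009 0 0.105 11 -10 1 0;-0.012 0 0.15 14 -13 1 0;-0.016 0 0.192 17 -16.5 1.5 0"}}

```text
clock: 10.68
tool_pos: [0.5385, -0.139, 0.0251]
eef_rot: [-0.026, 0.808, 0.587, 0.036]
contact_force: [0.4, -0.8, 0.7]
gripper_width: 0.0001
```

Run:
```python
from h import *
bplan(*[fpath(p,L) for p,L in ((-20,54),(-25,51))])
im=viewer.get_image('wrist');cv2.imwrite('pics/w8.png',im[:,:,::-1])
```

```text
TCP bay [-86.3 -99.8] z 25.1 F bay [ 0.46 -0.8   0.68] t 10.675
(np.float64(-91.1), np.float64(-92.4), 25, -20) -> -0.008 0.001 0.084 5.9 -6.6 0.6
(np.float64(-96.1), np.float64(-85.4), 25, -25) -> -0.016 0.001 0.171 11.3 -13.2 1.1
```

View pics/w8.png

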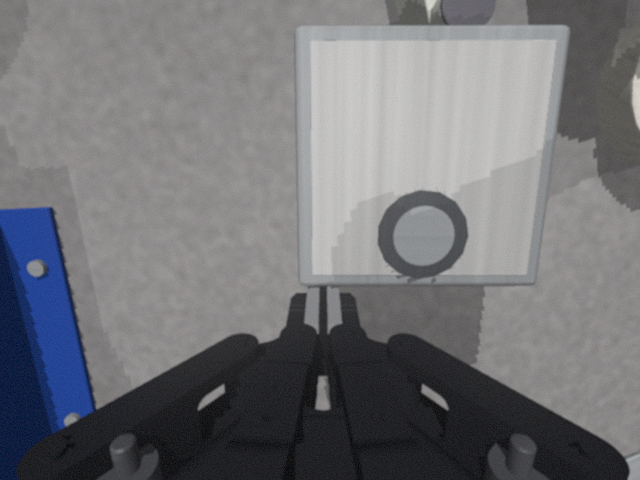

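```bash
cat >> h.py <<'E'
def show(corn):
    c=cam('wrist');v=tinpose(c,corn);a=v[2];e=np.array([np.cos(a),np.sin(a)]);n=np.array([-e[1],e[0]])
    t=w2b(manip.read_state()['tool_pos'])*1000-v[:2]
    print('c %.1f gap %.1f finger local %.1f %.1f L %.1f D %.1f'%(-v[:2]@e,-v[:2]@n-61,t@e,t@n,-(t+v[:2])@e,-(t+v[:2])@n))
E
python3 - <<'E'
from h import *
show([(297,27),(570,27),(536,284),(300,284)])
bplan(*[fpath(p,L) for p,L in ((-20,50),(-25,46),(-30,43),(-35,40),(-40,37))])
E
```

```text
tin bay x -33.6 y -54.5 yaw -15.2 deg res [-0.8  1.7  1.6  1.1  0.3 -1.5 -1.2 -1.2]
c 18.2 gap 0.4 finger local -39.9 -57.2 L 58.0 D 118.6
TCP bay [-87.1 -99.3] z 24.9 F bay [-0.31 -0.66 -0.33] t 10.725
(np.float64(-87.3), np.float64(-93.8), 25, -20) -> -0.009 0.0 0.083 5.2 -1.6 0.4
(np.float64(-91.6), np.float64(-87.5), 25, -25) -> -0.017 0.0 0.17 10.2 -7.4 0.8
(np.float64(-96.2), np.float64(-80.7), 25, -30) -> -0.024 0.0 0.257 15.5 -13.7 1.3
(np.float64(-100.4), np.float64(-73.7), 25, -35) -> -0.032 0.001 0.344 21.1 -19.6 1.8
(np.float64(-104.2), np.float64(-66.6), 25, -40) -> -0.04 0.001 0.431 27.0 -25.1 2.3
```

Call:
{"fn": "send_rows", "kwargs": {"moves": "-0.005 0 0.04 2.5 -0.8 0 0;-0.009 0 0.083 5 -1.6 0 0;-0.013 0 0.125 7.7 -4.5 0.5 0;-0.017 0 0.17 10 -7.4 1 0;-0.02 0 0.213 13 -10.5 1 0;-0.024 0 0.257 15.5 -13.7 1 0;-0.028 0 0.3 18.3 -16.6 1.5 0;-0.032 0 0.344 21 -19.6 2 0;-0.036 0 0.388 24 -22.3 2 0;-0.04 0 0.431 27 -25 2 0"}}

```text
clock: 11.98
tool_pos: [0.517, -0.1078, 0.0247]
eef_rot: [-0.018, 0.915, 0.401, 0.036]
contact_force: [-16.2, -12.3, 11.5]
gripper_width: 0.0001
```

Run:
```python
from h import *
bplan(*[fpath(p,L) for p,L in ((-20,54),(-25,51))])
im=viewer.get_image('wrist');cv2.imwrite('pics/w9.png',im[:,:,::-1])
```

```text
TCP bay [-109.3  -69.7] z 24.7 F bay [-15.56 -13.09  11.48] t 11.975
(np.float64(-91.1), np.float64(-92.4), 25, -20) -> 0.024 0.009 -0.343 -5.8 28.5 -0.9
(np.float64(-96.1), np.float64(-85.4), 25, -25) -> 0.017 0.009 -0.256 -3.6 20.1 -0.7
```

View pics/w9.png

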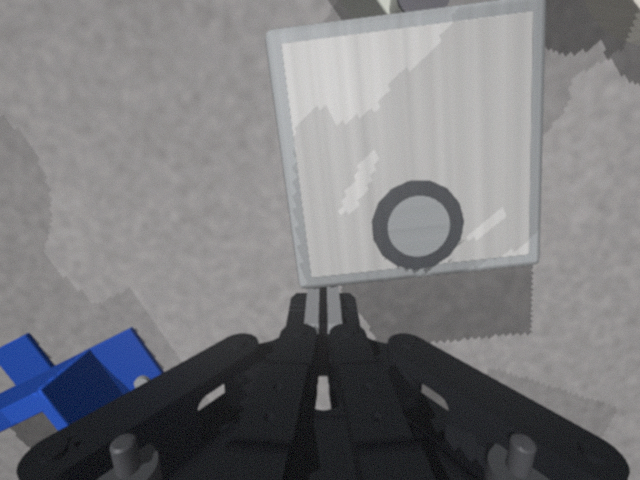

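Call:
{"fn": "send_rows", "kwargs": {"moves": "0 0 0 -3 0 0 0;0 0 0 -8 0 0 0"}}

```text
clock: 12.28
tool_pos: [0.5169, -0.1113, 0.0245]
eef_rot: [-0.018, 0.915, 0.401, 0.041]
contact_force: [-0.1, 0.1, -0.1]
gripper_width: -0.0001
```

Run:
```python
from h import *
bplan()
im=viewer.get_image('wrist');cv2.imwrite('pics/w10.png',im[:,:,::-1])
im=viewer.get_image('scene');cv2.imwrite('pics/sc10.png',cv2.resize(im[170:350,180:460,::-1],None,fx=2.8,fy=2.8,interpolation=cv2.INTER_CUBIC))
```

```text
TCP bay [-109.3  -73.2] z 24.5 F bay [-0.06  0.13 -0.09] t 12.275
```

View pics/w10.png

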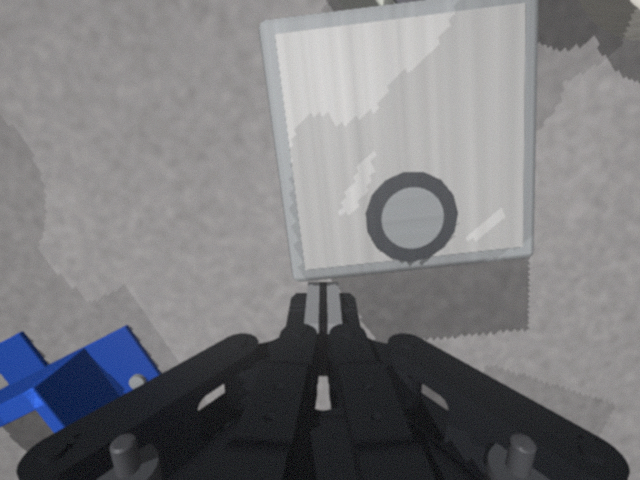

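View pics/sc10.png

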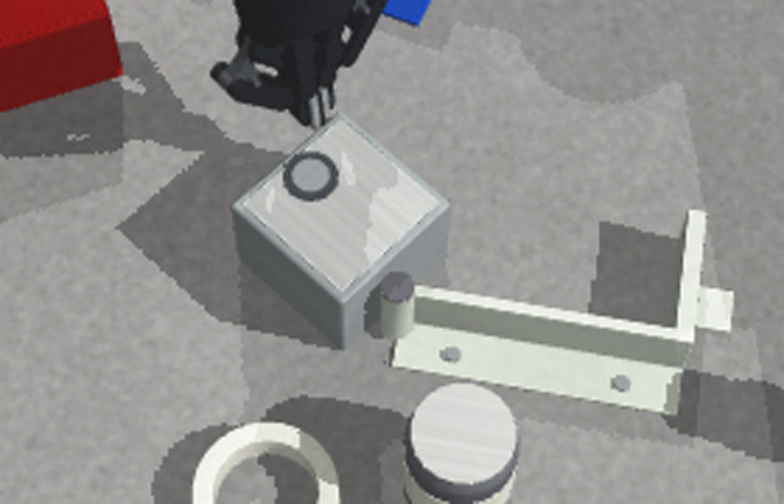

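Run:
```python
from h import *
show([(262,22),(536,-2),(532,252),(297,280)])
```

```text
tin bay x -43.2 y -44.8 yaw -33.7 deg res [-0.6  1.7  3.7  2.1 -0.7 -3.5 -2.5 -0.3]
c 11.1 gap 0.2 finger local -38.8 -60.2 L 49.9 D 121.4
```

Run:
```python
from h import *
bplan((-115,-80,120,-38,0.09),(-7,-119,120,56),(-7,-119,25,56))
print(manip.read_state()['q'])
```

```text
TCP bay [-108.9  -73.3] z 24.5 F bay [-0.52  0.31 -0.7 ] t 12.375
(-115, -80, 120, -38, 0.09) -> 0.003 0.0 -0.032 -0.4 -0.3 -95.9
(-7, -119, 120, 56) -> 0.15 0.0 -1.666 38.6 107.6 -92.4
(-7, -119, 25, 56) -> 0.15 0.0 -1.666 30.1 107.5 2.2
[-0.31858204  0.13336048  2.10541428  0.10690707  0.8681998   0.35957116]
```

Call:
{"fn": "send_rows", "kwargs": {"moves": "0 0 0 -4 0 -50 0;0 0 0 -4 0 -96 0;0.15 0 -1.666 38.6 107.6 -92.4 0;0.15 0 -1.666 38.6 107.6 -92.4 0;0.15 0 -1.666 38.6 107.6 -92.4 0;0.15 0 -1.666 38.6 107.6 -92.4 0;0.15 0 -1.666 38.6 107.6 -92.4 0;0.15 0 -1.666 38.6 107.6 -92.4 0;0.15 0 -1.666 38.6 107.6 -92.4 0;0.15 0 -1.666 38.6 107.6 -92.4 0;0.15 0 -1.666 38.6 107.6 -92.4 0;0.15 0 -1.666 38.6 107.6 -92.4 0;0.15 0 -1.666 38.6 107.6 -92.4 0"}}

```text
clock: 14.0
tool_pos: [0.6171, -0.1619, 0.12]
eef_rot: [-0.042, 0.317, 0.947, 0.014]
contact_force: [-0.2, 0.1, 0.1]
gripper_width: 0.0003
```

Run:
```python
from h import *
bplan((-7,-119,25,56))
im=viewer.get_image('wrist');cv2.imwrite('pics/w11.png',im[:,:,::-1])
```

```text
TCP bay [  -6.6 -118.7] z 120.0 F bay [-0.23  0.08  0.08] t 14.0
(-7, -119, 25, 56) -> -0.0 0.001 -0.002 -8.3 -0.4 94.6
```

View pics/w11.png

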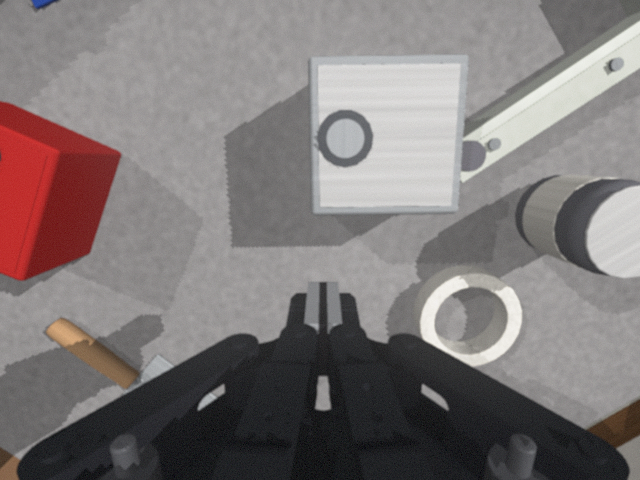

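Run:
```python
from h import *
show([(467,57),(460,212),(314,212),(312,57)])
print(w2b(onz(cam('wrist'),(470,320),.025)))
```

```text
tin bay x -42.7 y -43.7 yaw -33.4 deg res [-0.3  3.4  0.7 -0.6  1.2 -2.  -1.6 -0.7]
c 11.5 gap -1.0 finger local 71.4 -42.8 L -59.9 D 102.9
[ 0.13161481 -0.05660262]
```

```bash
cat >> h.py <<'E'
def cpath(phi,W=(-23.4,-14.5),ex=57.5,ny=-75.):
    a=np.radians(phi);e=np.array([np.cos(a),np.sin(a)]);n=np.array([-e[1],e[0]])
    p=np.array(W)+ex*e+ny*n;return (round(p[0],1),round(p[1],1),25,phi+90)
E
python3 - <<'E'
from h import *
bplan(cpath(-33.4,ex=71),cpath(-33.4),cpath(-39),cpath(-45),cpath(-51),cpath(-57),cpath(-63),cpath(-69))
E
```

```text
TCP bay [  -6.7 -118.8] z 120.0 F bay [-0.27 -0.47  0.25] t 14.05
(np.float64(-5.4), np.float64(-116.2), 25, 56.6) -> 0.001 0.001 -0.012 -8.1 3.0 94.7
(np.float64(-16.7), np.float64(-108.8), 25, 56.6) -> 0.001 0.001 -0.012 5.4 2.7 95.9
(np.float64(-25.9), np.float64(-109.0), 25, 51) -> -0.008 0.001 0.085 12.9 -2.6 96.5
(np.float64(-35.8), np.float64(-108.2), 25, 45) -> -0.017 0.001 0.19 21.5 -7.5 97.3
(np.float64(-45.5), np.float64(-106.4), 25, 39) -> -0.027 0.001 0.294 30.5 -11.4 98.1
(np.float64(-55.0), np.float64(-103.6), 25, 33) -> -0.036 0.001 0.398 39.9 -14.4 99.0
(np.float64(-64.1), np.float64(-99.8), 25, 27) -> -0.046 0.001 0.502 49.5 -16.4 99.8
(np.float64(-72.8), np.float64(-95.1), 25, 21) -> -0.055 0.001 0.607 59.3 -17.4 100.7
```

Descend, then push to about −45°.

Call:
{"fn": "send_rows", "kwargs": {"moves": "0 0 -0.012 -8 3 50 0;0 0 -0.012 -8 3 94.7 0;0 0 -0.012 -8 3 94.7 0;0 0 -0.012 -3 3 95 0;0 0 -0.012 2 3 95.5 0;0 0 -0.012 5.4 2.7 96 0;-0.004 0 0.035 9 0 96 0;-0.008 0 0.085 13 -2.6 96.5 0;-0.012 0 0.137 17 -5 97 0;-0.017 0 0.19 21.5 -7.5 97 0"}}

```text
clock: 15.3
tool_pos: [0.5896, -0.1509, 0.0269]
eef_rot: [-0.039, 0.405, 0.913, 0.018]
contact_force: [0.6, -1.3, -1.7]
gripper_width: 0.0004
```

Run:
```python
from h import *
bplan(cpath(-51),cpath(-57),cpath(-63),cpath(-69))
im=viewer.get_image('wrist');cv2.imwrite('pics/w12.png',im[:,:,::-1])
```

```text
TCP bay [ -34.6 -109.1] z 26.9 F bay [ 0.65 -1.22 -1.66] t 15.3
(np.float64(-45.5), np.float64(-106.4), 25, 39) -> -0.008 0.004 0.105 9.4 -5.8 2.7
(np.float64(-55.0), np.float64(-103.6), 25, 33) -> -0.018 0.004 0.209 18.1 -10.6 3.5
(np.float64(-64.1), np.float64(-99.8), 25, 27) -> -0.027 0.004 0.313 27.2 -14.3 4.3
(np.float64(-72.8), np.float64(-95.1), 25, 21) -> -0.036 0.004 0.418 36.6 -17.1 5.1
```

View pics/w12.png

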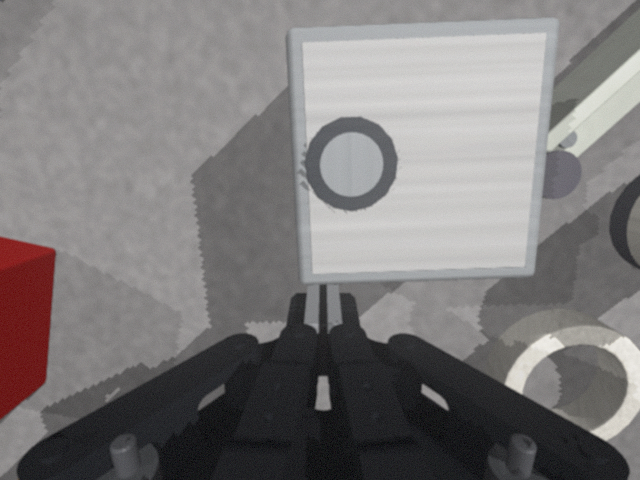

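Run:
```python
from h import *
show([(558,19),(533,273),(303,282),(288,31)])
```

```text
tin bay x -50.3 y -40.8 yaw -42.8 deg res [-0.5  2.3  2.5 -0.1  0.3 -2.5 -2.3  0.3]
c 9.2 gap 3.1 finger local 57.1 -40.1 L -47.9 D 104.2
```

Call:
{"fn": "send_rows", "kwargs": {"moves": "-0.004 0 0.05 4.7 -2.9 1 0;-0.008 0 0.105 9.4 -5.8 2.5 0;-0.013 0 0.157 13.8 -8.2 3 0;-0.018 0 0.209 18 -10.6 3.5 0;-0.022 0 0.261 22.6 -12.5 4 0;-0.027 0 0.313 27 -14.3 4 0;-0.031 0 0.365 32 -15.7 4.5 0;-0.036 0 0.418 36.6 -17 5 0"}}

```text
clock: 16.35
tool_pos: [0.5529, -0.1354, 0.0256]
eef_rot: [-0.034, 0.586, 0.809, 0.026]
contact_force: [1.6, -3.3, 2.0]
gripper_width: -0.0001
```

Run:
```python
from h import *
bplan(cpath(-75),cpath(-81),cpath(-87),cpath(-90))
im=viewer.get_image('wrist');cv2.imwrite('pics/w13.png',im[:,:,::-1])
```

```text
TCP bay [-72.1 -95.5] z 25.6 F bay [ 1.79 -3.19  2.  ] t 16.35
(np.float64(-81.0), np.float64(-89.5), 25, 15) -> -0.008 0.005 0.105 8.7 -6.2 1.3
(np.float64(-88.5), np.float64(-83.0), 25, 9) -> -0.017 0.005 0.209 17.4 -10.8 2.1
(np.float64(-95.3), np.float64(-75.8), 25, 3) -> -0.026 0.005 0.313 26.6 -14.6 2.8
(np.float64(-98.4), np.float64(-72.0), 25, 0) -> -0.031 0.005 0.366 31.2 -16.1 3.2
```

View pics/w13.png

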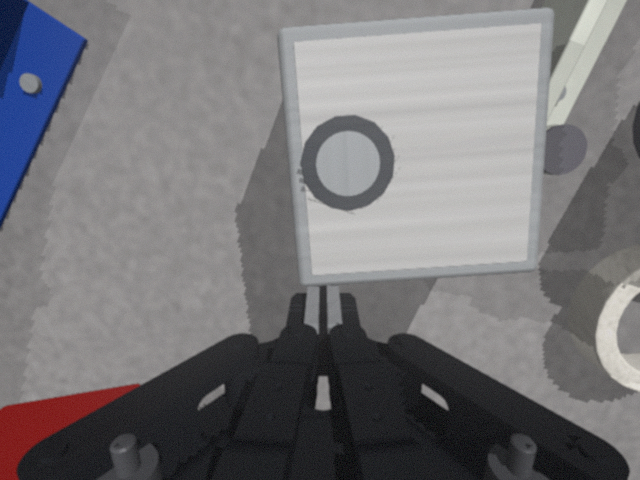

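Run:
```python
from h import *
show([(553,10),(537,267),(303,284),(280,33)])
```

```text
tin bay x -60.1 y -26.2 yaw -64.8 deg res [ 0.3  2.5  2.2 -1.4 -0.2 -2.5 -2.2  1.4]
c 2.0 gap 4.5 finger local 56.9 -41.0 L -54.9 D 106.5
```

Call:
{"fn": "send_rows", "kwargs": {"moves": "-0.004 0 0.05 4.3 -3.1 1 0;-0.008 0 0.105 8.7 -6.2 1.5 0;-0.013 0 0.157 13 -8.5 2 0;-0.017 0 0.209 17.4 -10.8 2 0;-0.021 0 0.261 22 -12.7 2.5 0;-0.026 0 0.313 26.6 -14.6 3 0"}}

```text
clock: 17.15
tool_pos: [0.53, -0.1143, 0.0244]
eef_rot: [-0.031, 0.705, 0.707, 0.03]
contact_force: [-0.2, -3.1, 3.5]
gripper_width: -0.0002
```

Run:
```python
from h import *
bplan(cpath(-87),cpath(-90))
im=viewer.get_image('wrist');cv2.imwrite('pics/w14.png',im[:,:,::-1])
```

```text
TCP bay [-96.  -75.5] z 24.4 F bay [-0.04 -3.08  3.48] t 17.15
(np.float64(-95.3), np.float64(-75.8), 25, 3) -> -0.001 0.004 0.001 -0.3 0.7 -0.6
(np.float64(-98.4), np.float64(-72.0), 25, 0) -> -0.006 0.004 0.053 3.7 -2.2 -0.3
```

View pics/w14.png

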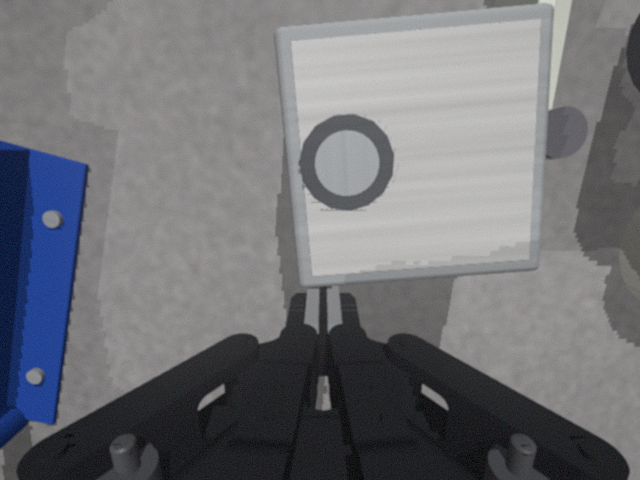

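Run:
```python
from h import *
show([(553,5),(538,267),(303,286),(277,31)])
bplan((-61,-95,24,0),(-61,-70,24,0),(-61,-40,24,0))
```

```text
tin bay x -63.7 y -12.9 yaw -82.3 deg res [ 1.1  1.9  1.9 -1.7 -1.2 -1.9 -1.7  1.6]
c -4.2 gap 3.9 finger local 57.0 -41.1 L -61.2 D 106.0
TCP bay [-96.8 -74.9] z 24.2 F bay [ 1.19 -2.58  0.86] t 17.2
(-61, -95, 24, 0) -> -0.006 0.003 0.052 -21.8 34.7 -1.7
(-61, -70, 24, 0) -> -0.006 0.003 0.052 3.0 36.0 0.4
(-61, -40, 24, 0) -> -0.006 0.003 0.052 32.9 37.6 3.0
```

Call:
{"fn": "send_rows", "kwargs": {"moves": "0 0 0.02 -8 0 0 0;-0.006 0 0.052 -16 10 -2 0;-0.006 0 0.052 -20 35 -1 50;-0.006 0 0.052 -20 35 1 50;-0.006 0 0.052 -14 35 1 50;-0.006 0 0.052 -8 35.5 2 50;-0.006 0 0.052 -3 36 2 50;-0.006 0 0.052 1 36 2 50;-0.006 0 0.052 4 36 3 50;-0.006 0 0.052 7 36 3 50;-0.006 0 0.052 11 36.5 3 50;-0.006 0 0.052 15 37 3 50;-0.006 0 0.052 20 37 4 50;-0.006 0 0.052 25 37 4 50;-0.006 0 0.052 30 37.5 4 50"}}

```text
clock: 19.08
tool_pos: [0.5656, -0.0827, 0.0212]
eef_rot: [-0.031, 0.724, 0.689, 0.031]
contact_force: [-3.2, -4.9, -1.4]
gripper_width: 0.0427
```

Run:
```python
from h import *
bplan((-60,0,24,0),(-60,30,24,0))
im=viewer.get_image('wrist');cv2.imwrite('pics/w15.png',im[:,:,::-1])
```

```text
TCP bay [-62.  -42.2] z 21.2 F bay [-2.96 -5.09 -1.43] t 19.075
(-60, 0, 24, 0) -> -0.003 0.002 0.001 42.3 2.1 0.9
(-60, 30, 24, 0) -> -0.003 0.002 0.001 72.1 2.1 3.6
```

View pics/w15.png

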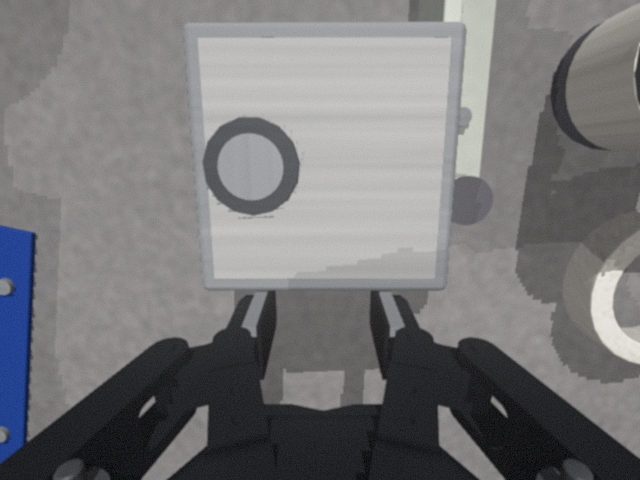

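Run:
```python
from h import *
show([(464,24),(445,289),(207,289),(187,24)])
bplan((-60,-10,22,0),(-60,40,22,0),(-60,50,22,0))
```

```text
tin bay x -60.2 y 15.2 yaw -89.9 deg res [ 2.   1.3  1.4 -1.1 -1.6 -1.3 -1.9  1.1]
c 15.4 gap -0.8 finger local 56.7 -1.8 L -41.3 D 62.0
TCP bay [-61.9 -41.4] z 21.3 F bay [-1.75 -2.07 -1.02] t 19.125
(-60, -10, 22, 0) -> -0.003 0.001 0.001 31.4 1.9 2.1
(-60, 40, 22, 0) -> -0.003 0.001 0.001 81.2 2.0 6.5
(-60, 50, 22, 0) -> -0.003 0.001 0.001 91.1 2.0 7.4
```

Call:
{"fn": "send_rows", "kwargs": {"moves": "0 0 0 4 0 0 50;0 0 0 9 0 1 50;0 0 0 14 0 1 50;0 0 0 19 0 1.5 50;0 0 0 24 0 2 50;0 0 0 29 0 2 50;0 0 0 34 0 2.5 50;0 0 0 39 0 3 50;0 0 0 44 0 3.5 50;0 0 0 49 0 4 50"}}

```text
clock: 20.38
tool_pos: [0.5683, -0.0335, 0.0218]
eef_rot: [-0.031, 0.724, 0.689, 0.031]
contact_force: [-2.4, -3.9, -0.0]
gripper_width: 0.0429
```

Call:
{"fn": "send_rows", "kwargs": {"moves": "0 0 0 5 0 0.5 50;0 0 0 10 0 1 50;0 0 0 15 0 1.5 50;0 0 0 20 0 2 50;0 0 0 25 0 2 50;0 0 0 30 0 2.5 50;0 0 0 35 0 3 50;0 0 0 40 0 3.5 50;0 0 0 44 0 4 50"}}

```text
clock: 21.5
tool_pos: [0.5705, 0.0106, 0.0217]
eef_rot: [-0.031, 0.724, 0.689, 0.031]
contact_force: [-3.2, -5.1, -0.8]
gripper_width: 0.0428
```

Run:
```python
from h import *
bplan((-60,60,22,0),(-60,66,22,0))
im=viewer.get_image('wrist');cv2.imwrite('pics/w16.png',im[:,:,::-1])
```

```text
TCP bay [-61.9  51.2] z 21.7 F bay [-2.98 -5.23 -0.83] t 21.5
(-60, 60, 22, 0) -> -0.003 0.002 0.001 8.7 1.9 0.5
(-60, 66, 22, 0) -> -0.003 0.002 0.001 14.7 1.9 1.0
```

View pics/w16.png

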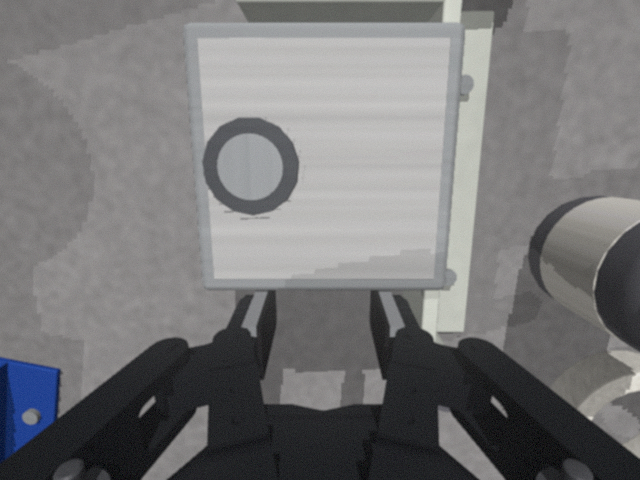

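Call:
{"fn": "send_rows", "kwargs": {"moves": "0 0 0 4 0 0 50;0 0 0 7 0 0.5 50;0 0 0 10 0 0.5 50;0 0 0 12 0 1 50;0 0 0 13 0 1 50"}}

```text
clock: 22.18
tool_pos: [0.5714, 0.0234, 0.0219]
eef_rot: [-0.031, 0.724, 0.689, 0.031]
contact_force: [-2.1, -3.5, -0.3]
gripper_width: 0.0428
```

Run:
```python
from h import *
bplan()
im=viewer.get_image('wrist');cv2.imwrite('pics/w17.png',im[:,:,::-1])
show([(464,24),(445,289),(207,289),(187,24)])
```

```text
TCP bay [-61.6  64. ] z 21.9 F bay [-1.95 -3.62 -0.32] t 22.175
tin bay x -59.9 y 120.8 yaw -89.9 deg res [ 1.8  1.1  1.2 -0.9 -1.4 -1.1 -1.7  0.9]
c 121.0 gap -1.4 finger local 56.7 -1.8 L 64.3 D 61.4
```

View pics/w17.png

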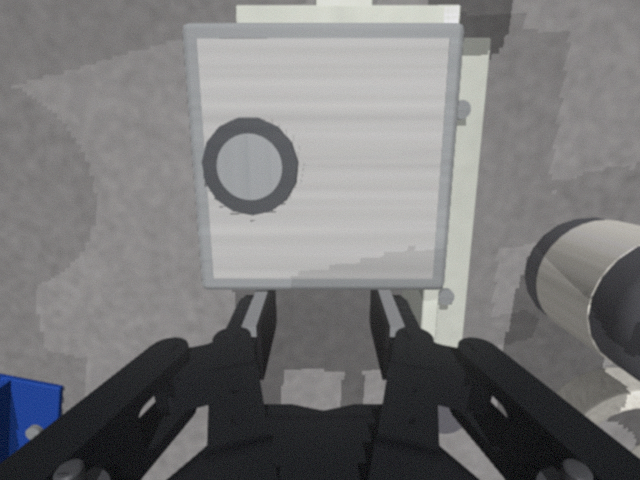

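Call:
{"fn": "send_rows", "kwargs": {"moves": "0 0 0 1.5 0.3 0 50;0 0 0 2.5 0.6 0 50;0 0 0 3 0.8 0 50"}}

```text
clock: 22.6
tool_pos: [0.5716, 0.026, 0.0219]
eef_rot: [-0.031, 0.724, 0.689, 0.03]
contact_force: [-3.7, -4.6, 0.5]
gripper_width: 0.0429
```

Call:
{"fn": "send_rows", "kwargs": {"moves": "0 0 0 0.7 0 0 50;0 0 0 0.7 0 0 50"}}

```text
clock: 22.85
tool_pos: [0.5717, 0.0268, 0.022]
eef_rot: [-0.031, 0.724, 0.689, 0.03]
contact_force: [-3.9, -4.3, -1.4]
gripper_width: 0.0427
```

Call:
{"fn": "send_rows", "kwargs": {"moves": "0 0 0 0.7 0 0 50;0 0 0 0.7 0 0 50"}}

```text
clock: 23.1
tool_pos: [0.5717, 0.0275, 0.022]
eef_rot: [-0.031, 0.724, 0.689, 0.03]
contact_force: [-4.6, -4.2, -1.0]
gripper_width: 0.0425
```

Call:
{"fn": "send_rows", "kwargs": {"moves": "0 0 0 0.7 0 0 50;0 0 0 0.7 0 0 50"}}

```text
clock: 23.35
tool_pos: [0.5717, 0.0277, 0.022]
eef_rot: [-0.031, 0.724, 0.689, 0.03]
contact_force: [-3.3, -5.2, -0.6]
gripper_width: 0.0425
```

Call:
{"fn": "send_rows", "kwargs": {"moves": "0 0 0 0.5 0 0 50;0 0 0 0.5 0 0 50"}}

```text
clock: 23.6
tool_pos: [0.5717, 0.0278, 0.022]
eef_rot: [-0.031, 0.724, 0.689, 0.03]
contact_force: [-4.1, -6.9, -1.1]
gripper_width: 0.0428
```

Call:
{"fn": "send_rows", "kwargs": {"moves": "0 0 0 0.5 0 0 50;0 0 0 0.5 0 0 50"}}

```text
clock: 23.85
tool_pos: [0.5717, 0.0278, 0.022]
eef_rot: [-0.031, 0.723, 0.689, 0.03]
contact_force: [-3.6, -7.8, 0.2]
gripper_width: 0.0427
```

Call:
{"fn": "send_rows", "kwargs": {"moves": "0 0 0 0.5 0 0 50;0 0 0 1 0 0 50;0 0 0 1 0 0 50"}}

```text
clock: 24.22
tool_pos: [0.5717, 0.0278, 0.0221]
eef_rot: [-0.03, 0.723, 0.689, 0.029]
contact_force: [-3.6, -11.8, -1.3]
gripper_width: 0.0427
```

Call:
{"fn": "send_rows", "kwargs": {"moves": "0 0 0 0.5 0 0 50;0 0 0 1 0 0 50;0 0 0 1 0 0 50"}}

```text
clock: 24.6
tool_pos: [0.5717, 0.0278, 0.0221]
eef_rot: [-0.03, 0.723, 0.689, 0.029]
contact_force: [-4.5, -15.5, -0.9]
gripper_width: 0.0431
```

Call:
{"fn": "send_rows", "kwargs": {"moves": "0 0 0 0 0 0 50;0 0 0 0 0 0 50;0 0 0 0 0 0 50;0 0 0 0 0 0 50;0 0 0 0 0 0 50;0 0 0 0 0 0 50"}}

```text
clock: 25.35
tool_pos: [0.5717, 0.0278, 0.0221]
eef_rot: [-0.03, 0.723, 0.689, 0.029]
contact_force: [-4.3, -15.5, -0.5]
gripper_width: 0.0432
```

Run:
```python
from h import *
bplan()
im=viewer.get_image('wrist');cv2.imwrite('pics/w18.png',im[:,:,::-1])
show([(464,24),(445,289),(207,289),(187,24)])
```

```text
TCP bay [-61.6  68.5] z 22.1 F bay [ -3.55 -15.73  -0.5 ] t 25.35
tin bay x -60.0 y 125.3 yaw -89.8 deg res [ 2.   1.2  1.1 -1.  -1.3 -1.1 -1.8  0.9]
c 125.6 gap -1.5 finger local 56.9 -1.8 L 68.7 D 61.3
```

View pics/w18.png

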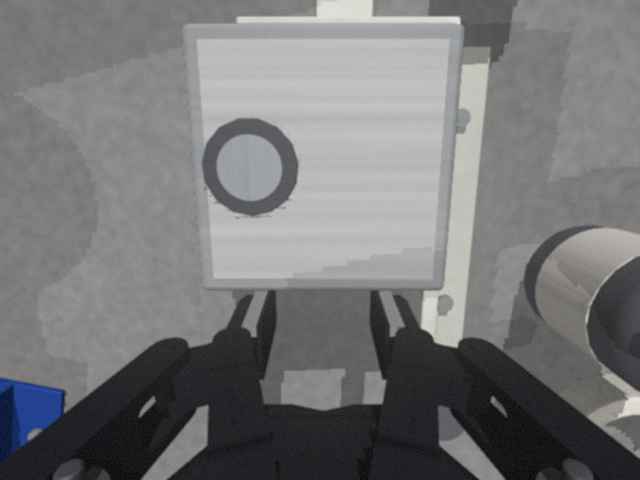

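Call:
{"fn": "send_rows", "kwargs": {"moves": "0 0 0 -2 0 0 50;0 0 0 -4 0 0 50;0 0 0 -10 0 0 50;0 0 0 -25 0 -2 50;0 0 0 -30 0 -50 50;0 0 0 -35 0 -110 50;0 0 0 -40 0 -150 50;0 0 0 -40 0 -190 50;0 0 0 -40 0 -190 50;0 0 0 -40 0 -190 50"}}

```text
clock: 26.65
tool_pos: [0.5701, -0.0255, 0.2081]
eef_rot: [-0.031, 0.724, 0.689, 0.031]
contact_force: [0.2, 0.8, -0.3]
gripper_width: 0.0428
```

Run:
```python
from h import *
bplan()
im=viewer.get_image('wrist');cv2.imwrite('pics/w19.png',im[:,:,::-1])
im=viewer.get_image('scene');cv2.imwrite('pics/sc19.png',cv2.resize(im[170:370,200:540,::-1],None,fx=2.3,fy=2.3,interpolation=cv2.INTER_CUBIC))
im=viewer.get_image('side');cv2.imwrite('pics/s19.png',im[:,:,::-1])
```

```text
TCP bay [-60.5  15.2] z 208.1 F bay [ 0.15  0.79 -0.3 ] t 26.65
```

View pics/w19.png

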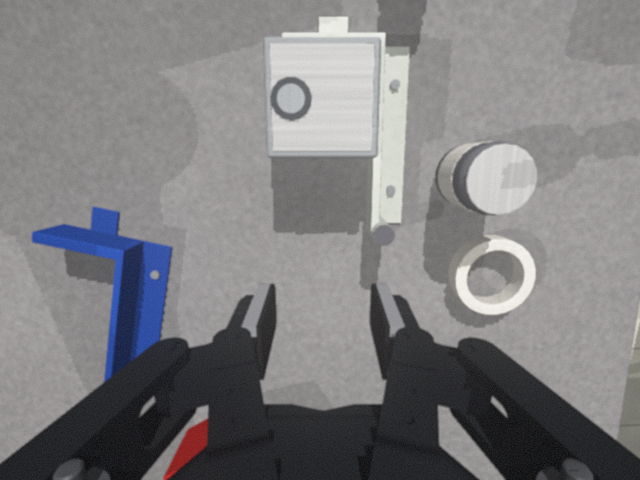

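View pics/sc19.png

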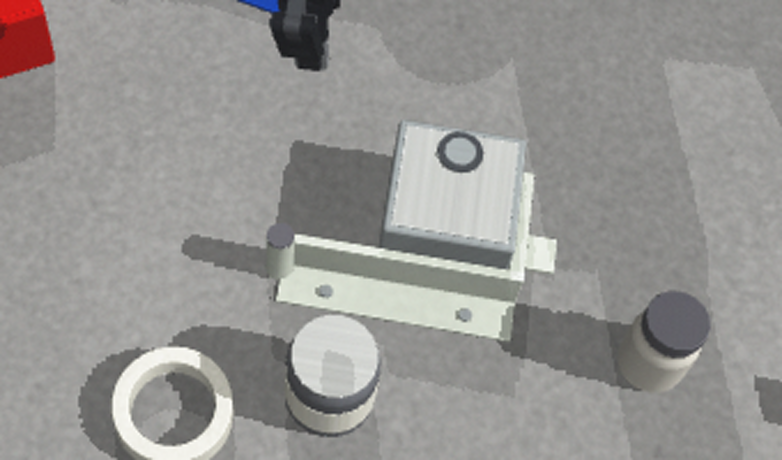

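View pics/s19.png

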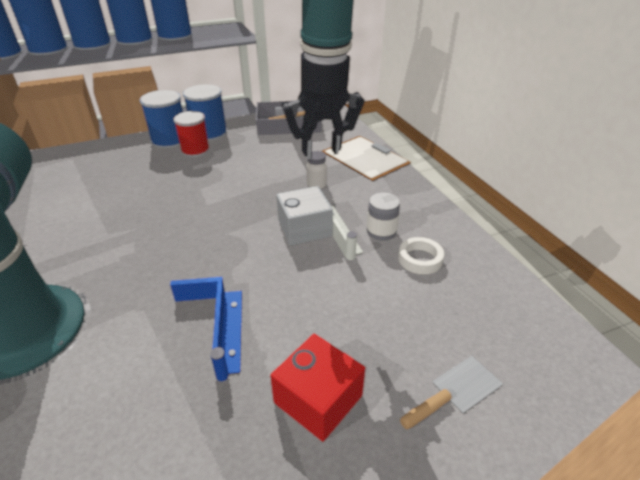

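Run:
```python
from h import *
c=cam('wrist')
im=cv2.imread('pics/w19.png')[10:260,240:440];cv2.imwrite('pics/w19c.png',cv2.resize(im,None,fx=3,fy=3,interpolation=cv2.INTER_CUBIC)[:600])
show([(384.5,38.5),(376.5,157),(267.5,156.5),(265,39)])
print('post',w2b(onz(c,(382,235),.06)),'lid',w2b(onz(c,(291,98.5),.078)))
for p in [(378,45),(373,225)]: print(p,w2b(onz(c,p,.045)))
```

```text
tin bay x -61.2 y 124.0 yaw -90.7 deg res [-0.8  0.8  1.4 -1.9 -0.3 -1.1 -0.3  2.2]
c 123.3 gap 1.6 finger local 108.4 0.9 L 14.9 D 61.7
post [-0.00347168  0.00109665] lid [-0.08875573  0.12461236]
(378, 45) [-0.01126629  0.17586147]
(373, 225) [-0.01046058  0.00813915]
```

View pics/w19c.png

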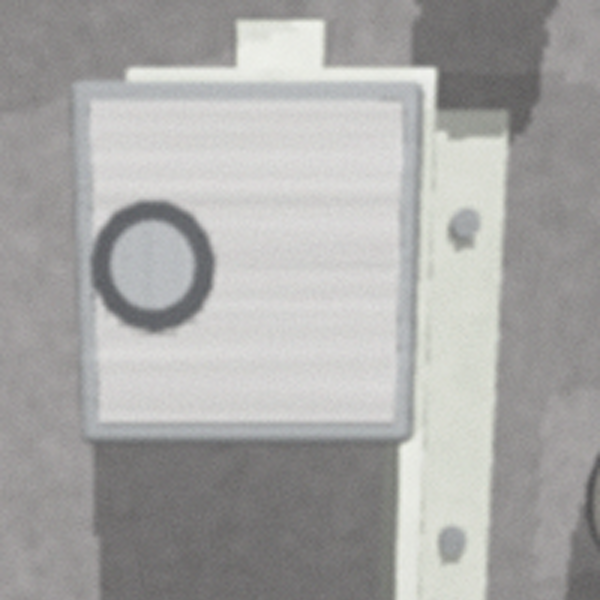

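Run:
```python
from plant import order
print(order.close_job())
```

```text
the job is handed in; nothing more can be done
None
```

The tin is home in the bay, lid side out and pressed against the stop, and the job was handed in at about 27 s of the 70 s. The close call gave no verdict.

**What I did:** I pushed the tin to the corner post with two fingers and turned it there by pushing with shut fingers. From about 34° I finished the turn by pushing the face near its corner. I then slid it along the rail and held about 15 N at the tool against the stop for roughly 1 s. I released it, lifted clear and handed the job in.

**Last checks:**
- **Tin position:** while pressed, the wrist camera put it at x −60, y 125 mm, with yaw within 0.2° of the quarter turn. After release it measured x −61, y 124 mm, with yaw about 0.7° off square. The lid was at x ≈ −89 mm.
- **Bystanders:** the scraper, tape and can look unmoved by eye in the side image, and the jar still stands beyond the stop.

**What went wrong or is uncertain:**
- **Jam at the post:** at about 34° the tin wedged between finger and post, and the tool force reached about 23 N against the 25 N limit. I backed off and switched to the other face.
- **Post contact:** I inferred it from the forces and images and did not measure it directly.
- **Stop force:** I did not measure it directly either. It is the 15 N push less the 4–5 N that sliding took, so roughly 10 N.
- **Camera disagreement:** in the last picture the post measured about 3 mm off in x. The rail edge and lid agreed with the expected values to within about 1 mm, so I trusted those.

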